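Slide a plate under the hold-down bar

ROBOT

A 6-joint arm with a two-finger parallel gripper is mounted at the origin on a cart in front of the work surface, level with it; the furniture and walls round the work are solid. World frame = base frame: x ahead of the robot, y to its left, z up, the work surface at z = 0. Lengths are in m, angles in degrees, forces in N, time in s.
With the tool pointing down it reaches from about 0.375 to 0.9 m from the base axis. Payload 3.1 kg.
Tool frame: the origin (TCP) lies on the centre line of the jaws, within the pads' length; the fingertips stand 8 mm ahead of it and the grasp point (between the pads) lies 11 mm behind it; y points along the fingers, x is the direction in which the jaws open and shut, and the axes are right-handed (so a half turn about y gives the same grasp; the last joint's range is limited). The gripper opens to 87 mm and grips with 3 to 60 N. Pads are 19 mm wide; open, the fingers measure 117 mm over their backs; the gripper's body (75 mm by 190 mm) begins 51 mm behind the grasp point.
Start: joints at [63.742, 30.224, 82.088, -0, 67.689, -10.227], TCP at [0.173, 0.601, 0.231] pointing down, gripper open.
Joint ranges: [-176.69, 176.69], [-43.24, 126.21], [12.49, 139.97], [-82, 262], [0, 151.66], [-163.58, 163.58]. Speed limits (degrees/s): [159.86, 159.86, 180, 180, 180, 180].

INTERFACE

Orientations are given as a 3x3 rotation matrix whose columns are the frame's x, y, z axes.
In Python, from rig import read_state, imaging, job, spotter gives the robot as it stands.
- The arm moves only by the tool apply_moves, never from a script. Its argument "steps" is a list of rows, each an object of numbers: "x", "y", "z": the shift along the world's x, y, z in mm; "spin": the turn about the world's z in rad. In form: [{"x": .., "y": .., "z": .., "spin": ..}, ...]. A call has 1 to 12 rows; each row shifts and turns the pose as measured when the row begins; what a row does not reach is not made up. A row lasts 1/10 s, in which the tool goes at most 50 mm and 8.59 degrees, less where a joint would pass 70% of its speed; a pose out of reach is approached as far as the arm can. A call is refused whole if a number of a shift passes 50 or a number of a turn 0.15, either way. A call with a gripper value outside its range is refused whole. "grip" is the finger opening in mm, from 0 to 87, set as the call begins (left out, the last holds). The fingers move at their own pace and stop on an object; the grip force is fixed at half the most. Time passes only in rows, so rows that do not move let the fingers close. It gives the time, the measured TCP pose, the force and the opening at its end, in the units of the state.
- read_state(): the state, without advancing time (a new reading comes with each control period).
- imaging.capture(name): name is "scene" or "top" or "wrist"; returns the picture (400x640x3 uint8, red, green, blue); there is no depth.
- imaging.camera_params(name): a dict with "fov_y" (degrees; the focal length in pixels is half the picture's height over the tangent of half this angle, whatever the lens; pixels are square), "cx", "cy" (the principal point, pixels), "R" (3x3) and "t" (3): a world point X has camera coordinates R X + t. Camera axes: x right, y down, z forward; pixel columns grow to the right and rows downward; lengths in m; the calibration is good to about 2 mm. A picture is of the moment at which its call begins: read the wrist's pose just before it. camera_params takes no time and is no camera call; for the wrist camera it gives the pose at the moment of the call.
- job.hand_in(): hands the job in, once; it reports no verdict.
Trained networks look in the newest picture that a camera, given by its name, has taken for a name from the list of things; names that differ only in an ending like _2 or _b are one class to them, and where a whole thing is asked for, a point or a joint stands for the part that bears it (a point fixed in the world has none). Each returns a list of dicts, best first, with "score" (0 to 1); they miss things now and then, are a little off and sometimes report something else, mostly with a low value. They report only what shows in the picture. A call takes as long as a camera call. They do not tell look-alikes from the thing itself.
- spotter.cut_out(name, camera): "mask" (400x640 bool, what is visible of it) and "rect" ([left, top, width, height] in pixels, round what is visible of it).
The state is a dict: "time_s": time; "joint_positions": joint angles; "qvel": joint speeds; "tau": joint torques, N m; "position": TCP position; "tcp_rot": TCP orientation; "force": force on the tool from outside, world axes, zero at the start; "moment": the same for the moment, N m; "opening": opening from 0.0 (shut) to 1.0 (fully open).
Only numpy, scipy, OpenCV 4.12 (cv2) and the standard library are available. Lean on these libraries where they do the work, as an engineer would, in place of code of your own. Each camera call takes 0.05 s, during which the arm holds its last target.

TASK

Load the fixture: push the flat dark metal plate along the bench, in under the fixture's low bar from the open side, until its leading short edge rests squarely against the end stop beyond the bar. Only push it with the fingers: it must stay flat on the bench, never lifted or tipped. Leave the torch, the roll of tape and the open wooden box where they are, and finish with the arm clear.

Things in the scene. Friction and masses are not known exactly. Their poses are not given: they have to be found in the camera images.
- plate: loose flat plate of dark-finished aluminium, 120 (its x) x 90 (its y) x 10 mm thick, about 0.3 kg, lying flat on the bench, with five bright round spot-facings on top; the same either way round. Origin: centre of its underside; z up. It slides with dry friction, about 1 to 4 N.
- fixture: grey and steel loading fixture fixed to the bench. Origin: on the bench under the middle of its bar; +x is the direction in which the plate goes in, z up. The bar's two feet stand 108 mm apart (inner faces y = +-54, x -20 to 20 mm). At the entry side (-x) 14 mm high lead-in cheeks flare out to 128 mm apart at x = -47 mm. The plate starts outside, centre near x = -175 mm, a little off line and turned.
- bar_mid (a point): middle of the underside of the steel bar that bridges the feet, 14 mm above the bench; axes as the fixture's. The bar is 40 mm along x, 156 mm along y and 11 mm thick (top 25 mm above the bench); a black clamping knob on it reaches 46 mm above the bench.
- stop_face (a point): middle of the end stop's face that the plate must reach: 55 mm along +x from the fixture's origin, 5 mm above the bench; axes as the fixture's. The stop is fixed, 120 mm wide, 20 mm high. With the plate home its origin is at x = -5 mm in the fixture's frame and its last 45 mm stick out in front of the bar.
- torch: small black and red torch, 36 x 137 x 36 mm, lying on the bench right of the work; origin: centre of its underside. To be left alone.
- masking_tape: roll of masking tape, 98 mm across, 25 mm high, lying flat on the bench left of the work, nearer the robot than the wooden box; origin: centre of its underside. To be left alone.
- wood_box: open wooden box, 75 x 140 x 42 mm, on the bench left of the fixture; origin: centre of its underside. To be left alone.
Not all that is in view belongs to the job. Of the things shaped like the plate, the aluminium one is meant.

How it is judged:
By the outcome, as a careful person would: the job done as asked, in the order asked, and still so for the second after the job is handed in, with the robot touching nothing.
It also fails if it takes over 54 s, if anything falls off the work surface, if the arm or the gripper's body presses on something with over 40 N, if the wrist force passes 120 N, or if a joint passes its speed limit or range.

## Working session

There is one attempt and no reset: what is moved stays moved. The work goes in short steps, Python scripts to look and compute and a tool call to move; the robot and the scene stay as the last step left them, time stands still between calls to the robot, and variables do not carry over. Pictures are saved under pics/ and viewed, and the job is handed in when it is done.

Besides the shell and the picture viewer there is one more tool, called after ">>>" in YAML: its name, and indented under it one key for each argument. apply_moves: Moves the arm, as the interface text tells. Its arguments: {"type":"object","properties":{"steps":{"type":"array"},"grip":{"type":"number"}},"required":["steps"]}

```bash
mkdir -p pics; ls; cat > h.py <<'E'
import numpy as np, cv2
from rig import read_state, imaging, job, spotter
def save(n,im): cv2.imwrite('pics/'+n+'.png',im[:,:,::-1])
def P(cam):
    p=imaging.camera_params(cam); f=200/np.tan(np.radians(p['fov_y'])/2)
    return f,p['cx'],p['cy'],np.array(p['R']),np.array(p['t'])
def back(cam,uv,z,pp=None):
    f,cx,cy,R,t=pp or P(cam)
    uv=np.atleast_2d(uv).astype(float)
    d=np.c_[(uv[:,0]-cx)/f,(uv[:,1]-cy)/f,np.ones(len(uv))]@R
    c=-R.T@t
    return c+d*((z-c[2])/d[:,2])[:,None]
def proj(cam,X,pp=None):
    f,cx,cy,R,t=pp or P(cam)
    q=np.atleast_2d(X)@R.T+t
    return np.c_[f*q[:,0]/q[:,2]+cx,f*q[:,1]/q[:,2]+cy]
E
python3 - <<'E'
from h import *
s=read_state();print(s)
for c in ['scene','top']:
    save(c+'0',imaging.capture(c)); p=imaging.camera_params(c); print(c,p)
    for n in ['plate','fixture','torch','masking_tape','wood_box']:
        for r in spotter.cut_out(n,c): print(c,n,round(r['score'],2),r['rect'])
E
```

```text
pics
{'time_s': 0.0, 'joint_positions': array([ 6.37396799e+01,  3.02763705e+01,  8.21570152e+01,  3.16086650e-04,
        6.76884265e+01, -1.02297188e+01]), 'qvel': array([ 0.09636153, -0.06076179, -0.06923643, -0.09395536,  0.05343369,
        0.00743792]), 'tau': array([-6.87588963e-04, -4.40051007e+01, -1.76589417e+01,  6.33712811e-02,
        5.82104770e-02, -1.60516965e-04]), 'position': array([0.17226793, 0.60004535, 0.22959595]), 'tcp_rot': array([[ 2.76151751e-01, -9.45236562e-04, -9.61113582e-01],
       [ 9.61111771e-01, -1.90434496e-03,  2.76153103e-01],
       [-2.09132181e-03, -9.99997740e-01,  3.82589792e-04]]), 'force': array([ 0.2599601 , -0.61036539,  0.7958297 ]), 'moment': array([ 0.03827158, -0.01611129, -0.07595883]), 'opening': 1.0014213042713545}
scene {'fov_y': 43.23978410595823, 'cx': 328.17776575331186, 'cy': 197.82367407358288, 'R': array([[ 7.27562958e-01, -6.86040918e-01, -3.23162279e-05],
       [-3.04567635e-01, -3.22959121e-01, -8.96066941e-01],
       [ 6.14728150e-01,  6.51954956e-01, -4.43918953e-01]]), 't': array([-0.35691693,  0.18960689,  1.2990
[... 357 characters left out ...]
03, 'cx': 317.3766556462043, 'cy': 203.23007591590428, 'R': array([[-0.3671246 , -0.93017115, -0.00107212],
       [-0.86187736,  0.34060311, -0.37570859],
       [ 0.34983846, -0.13700783, -0.92673724]]), 't': array([0.16860794, 0.46233304, 1.227788  ])}
top plate 0.96 [357.9, 224.5, 36.7, 29.9]
top plate 0.84 [318.2, 178.3, 43.5, 30.8]
top plate 0.66 [297.6, 234.8, 34.9, 45.9]
top fixture 0.9 [258.7, 182.2, 53.3, 49.1]
top torch 0.74 [399.4, 181.2, 49.1, 12.8]
top torch 0.74 [258.4, 186.2, 50.0, 44.8]
top masking_tape 0.79 [205.9, 247.9, 35.8, 27.3]
top masking_tape 0.53 [173.2, 204.9, 52.9, 41.1]
top masking_tape 0.38 [321.6, 177.6, 40.6, 33.6]
top wood_box 0.71 [175.8, 201.9, 50.3, 46.1]
```

```bash
python3 - <<'E'
import cv2
a=cv2.imread('pics/top0.png')[130:330,140:480]
cv2.imwrite('pics/top0c.png',cv2.resize(a,None,fx=2.35,fy=2.35,interpolation=3))
a=cv2.imread('pics/scene0.png')[120:300,200:460]
cv2.imwrite('pics/scene0c.png',cv2.resize(a,None,fx=3,fy=3,interpolation=3))
E
```

```text
(no output)
```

View pics/top0c.png

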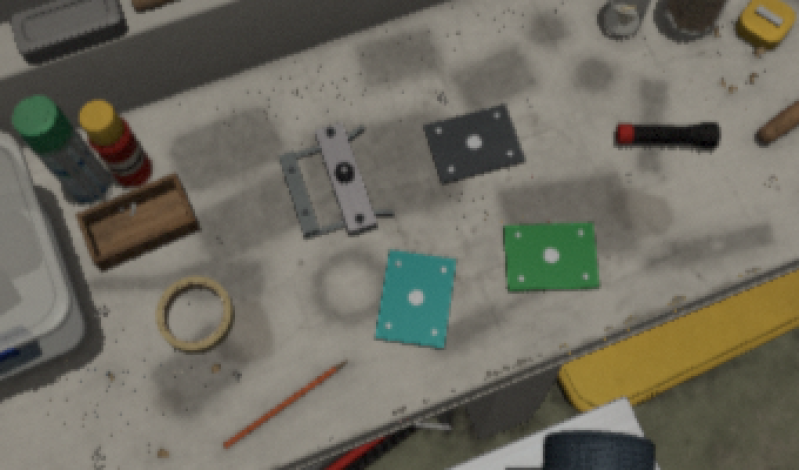

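View pics/scene0c.png

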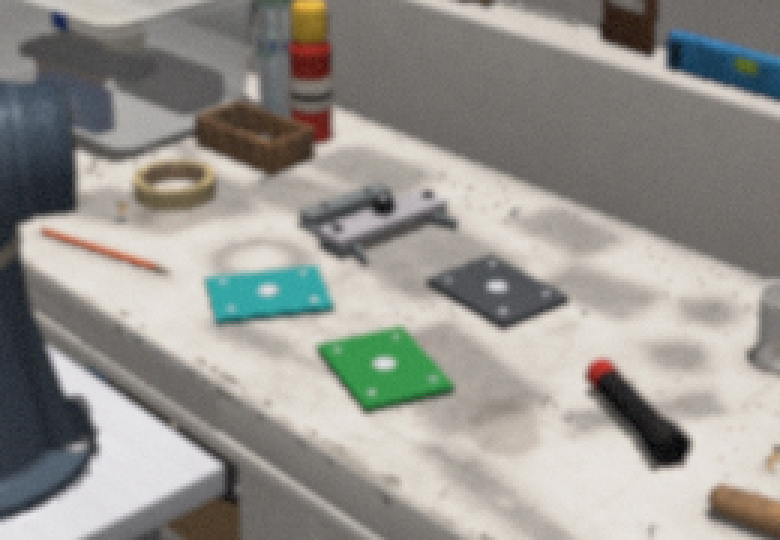

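View pics/scene0.png

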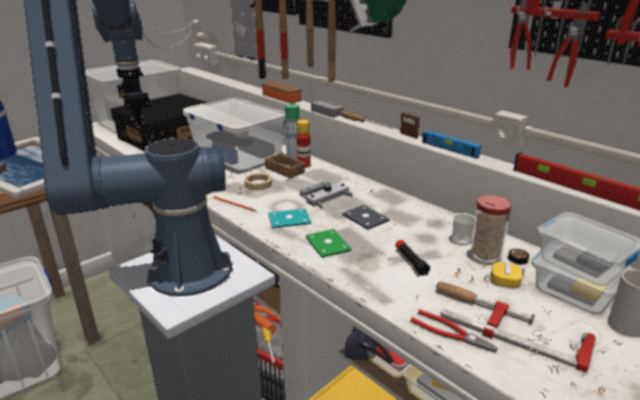

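The top view shows three plates of the same shape: dark grey at about (341,192), green at (374,239) and teal at (317,257). The dark grey one is the aluminium plate. The fixture is at (286,206), with its open side to the right, facing the dark plate. Next I'll measure both.

```bash
python3 - <<'E'
from h import *
im=imaging.capture('top')
a=im[165:225,250:370]; save('crop1',cv2.resize(a,None,fx=6.5,fy=6.5,interpolation=cv2.INTER_CUBIC))
for r in spotter.cut_out('plate','top'):
    m=r['mask'].astype(np.uint8); 
    c=max(cv2.findContours(m,0,1)[0],key=cv2.contourArea)[:,0,:]
    X=back('top',c,0.010)
    (ce,sz,an)=cv2.minAreaRect((X[:,:2]*1000).astype(np.float32))
    print(r['score'],r['rect'],im[r['mask']].mean(0).round(),ce,sz,an)
for n in ['fixture','torch','masking_tape','wood_box']:
    r=spotter.cut_out(n,'top')[0]; v,u=np.where(r['mask']); print(n,back('top',[u.mean(),v.mean()],0.015),r['rect'])
E
```

```text
0.98 [358.6, 223.5, 35.9, 29.9] [ 57. 111.  66.] (347.2649230957031, -144.46641540527344) (119.13379669189453, 90.44349670410156) 68.44449615478516
0.9 [297.8, 233.9, 33.6, 46.4] [ 59. 125. 120.] (358.76715087890625, 40.647300720214844) (91.44248962402344, 120.28208923339844) 58.887699127197266
0.77 [318.3, 175.8, 43.8, 35.0] [59. 60. 60.] (534.1519775390625, -113.09556579589844) (121.69232177734375, 94.599365234375) 83.4351806640625
fixture [[0.54528768 0.08884297 0.015     ]] [258.3, 181.4, 51.5, 50.2]
torch [[ 0.44485828 -0.36901707  0.015     ]] [399.2, 180.6, 44.8, 12.0]
masking_tape [[0.44529554 0.31764817 0.015     ]] [206.5, 247.1, 34.0, 34.0]
wood_box [[0.59107877 0.34836949 0.015     ]] [175.4, 201.4, 49.2, 43.4]
```

View pics/crop1.png

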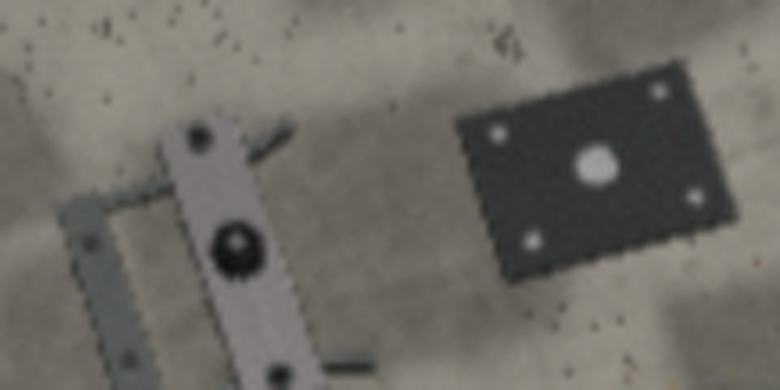

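```bash
python3 - <<'E'
from h import *
save('w0',imaging.capture('wrist')); p=imaging.camera_params('wrist'); print(p, -p['R'].T@p['t'])
E
```

```text
{'fov_y': 62.18433341439308, 'cx': 323.1094365756129, 'cy': 203.68925931568222, 'R': array([[ 2.75722123e-01,  9.61237308e-01,  3.85481141e-04],
       [ 9.24966194e-01, -2.65427166e-01,  2.72003601e-01],
       [ 2.61562327e-01, -7.46408533e-02, -9.62296156e-01]]), 't': array([-0.62539253, -0.03408103,  0.38930899])} [0.10212979 0.62116295 0.38414178]
```

View pics/w0.png

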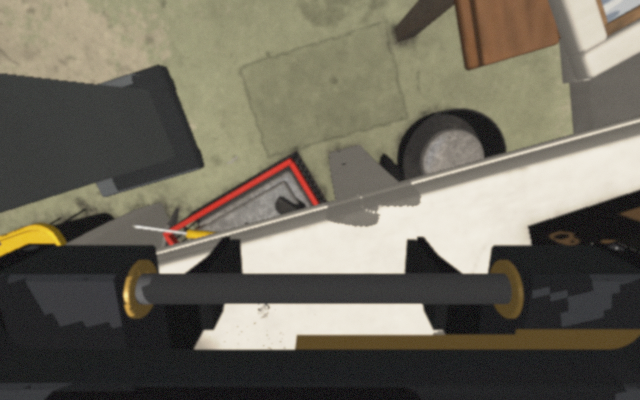

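The wrist camera looks down over the jaws, with image-up along tool +z. Now a rough fixture pose from the bar and stop corners in the top view.

```bash
python3 - <<'E'
from h import *
o=np.array([140,130])
b=np.array([(317,127),(345,123),(377,228),(350,233)])/2.35+o
s=np.array([(280,157),(298,152),(317,233),(303,237)])/2.35+o
B=back('top',b,.025)*1000;S=back('top',s,.02)*1000
print(B.round(1));print(S.round(1));print(B.mean(0),S.mean(0))
k=back('top',np.array([[344,172]])/2.35+o,.046)*1000;print(k)
d=(S.mean(0)-B.mean(0))[:2];print(np.degrees(np.arctan2(d[1],d[0])),np.linalg.norm(d))
for q in (B[0]-B[3],B[1]-B[2],S[0]-S[3],S[1]-S[2]):print(np.degrees(np.arctan2(q[1],q[0]))+90,np.linalg.norm(q[:2]))
E
```

```text
[[628.7  79.9  25. ]
 [620.3  42.2  25. ]
 [462.   55.2  25. ]
 [468.6  90.6  25. ]]
[[607.3 141.2  20. ]
 [605.3 116.1  20. ]
 [486.3 130.7  20. ]
 [487.8 149.7  20. ]]
[544.89100602  66.98316434  25.        ] [546.64868612 134.42111384  20.        ]
[[544.15345996  69.94429039  46.        ]]
88.50700003240888 67.46085141107972
86.1902774922767 160.44913286447593
85.32320690866692 158.73979875242713
85.92582023871286 119.77015445850407
82.97559735994348 119.90588085460958
```

>>> apply_moves:
  steps:
    - {"x":28,"y":-40,"z":5,"spin":-0.09}
    - {"x":28,"y":-40,"z":5,"spin":-0.09}
    - {"x":28,"y":-40,"z":5,"spin":-0.09}
    - {"x":28,"y":-40,"z":5,"spin":-0.09}
    - {"x":28,"y":-40,"z":0,"spin":-0.09}
    - {"x":28,"y":-40,"z":0,"spin":-0.09}
    - {"x":28,"y":-40,"z":0,"spin":-0.09}
    - {"x":28,"y":-40,"z":0,"spin":-0.09}
    - {"x":25,"y":-40,"z":0,"spin":-0.09}
    - {"x":25,"y":-40,"z":0,"spin":-0.09}
    - {"x":20,"y":-40,"z":0,"spin":-0.09}
    - {"x":20,"y":-40,"z":0,"spin":-0.09}

```text
time_s: 2.15
position: [0.4935, 0.1097, 0.2538]
tcp_rot: [[0.984, 0.015, -0.178], [0.178, 0.002, 0.984], [0.015, -1.0, -0.001]]
force: [-0.0, -0.2, -0.3]
opening: 1.0
```

>>> apply_moves:
  steps:
    - {"x":14,"y":-42,"z":0,"spin":-0.08}
    - {"x":14,"y":-42,"z":0,"spin":-0.08}
    - {"x":10,"y":-40,"z":0,"spin":-0.05}
    - {"x":5,"y":-30,"z":0,"spin":-0.02}
    - {"x":0,"y":0,"z":0,"spin":0}
    - {"x":0,"y":0,"z":0,"spin":0}

```text
time_s: 2.75
position: [0.5419, -0.058, 0.2549]
tcp_rot: [[0.997, 0.022, 0.072], [-0.072, -0.004, 0.997], [0.022, -1.0, -0.003]]
force: [-0.6, -0.1, -0.3]
opening: 0.993
```

```bash
python3 - <<'E'
from h import *
pp=P('wrist');im=imaging.capture('wrist');save('w1',im);s=read_state();print(s['position'],s['tcp_rot'][:,2],s['time_s'])
np.save('w1.npy',np.array(pp,dtype=object),allow_pickle=True)
# overlay nominal fixture
t=np.radians(85.5);c=np.array([.5445,.067]);R=np.array([[np.cos(t),-np.sin(t)],[np.sin(t),np.cos(t)]])
def w(p,z): return np.r_[R@np.array(p)/1+c,z]
ov=im.copy()
def poly(pts,z,col):
    q=proj('wrist',[w(np.array(p)/1000,z) for p in pts],pp); cv2.polylines(ov,[q.round().astype(int)],True,col,1)
poly([(-20,-78),(20,-78),(20,78),(-20,78)],.025,(255,0,0))
poly([(55,-60),(56,-60),(56,60),(55,60)],.02,(0,255,0))
save('w1o',ov)
E
```

```text
[ 0.54204847 -0.05779507  0.25494473] [ 0.07103711  0.99746751 -0.00350657] 2.8
```

View pics/w1o.png

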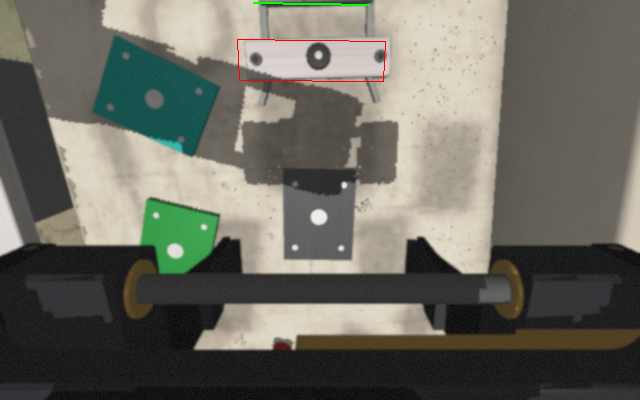

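The wrist view shows the whole job: bar at (318,58), knob at (318,56), and the dark plate at (319,214) with part of it in the arm's shadow. My nominal overlay is about 4 px off in x. I'll zoom in to refine it.

```bash
python3 - <<'E'
from h import *
im=cv2.imread('pics/w1.png')
a=im[0:115,225:405]; a=cv2.resize(a,None,fx=4.4,fy=4.4,interpolation=cv2.INTER_CUBIC);cv2.imwrite('pics/w1a.png',a)
a=im[155:270,265:375]; a=cv2.resize(a,None,fx=5,fy=5,interpolation=cv2.INTER_CUBIC);a=cv2.convertScaleAbs(a,alpha=1.8);cv2.imwrite('pics/w1b.png',a)
E
```

```text
(no output)
```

View pics/w1a.png

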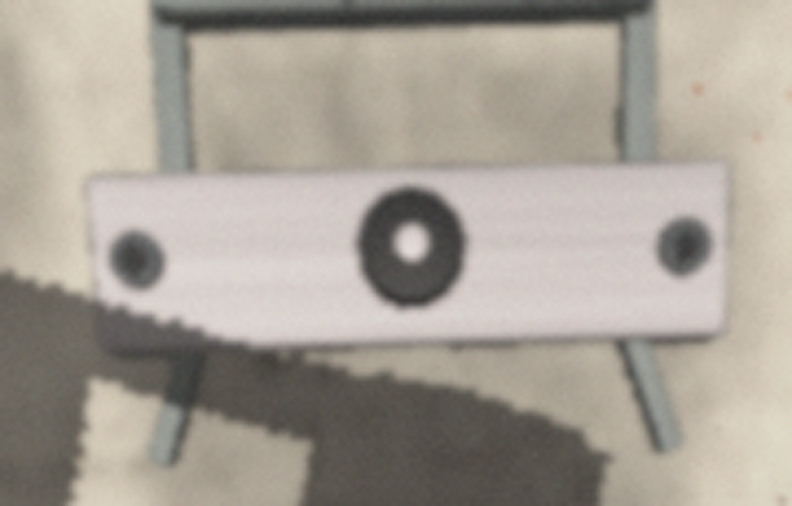

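View pics/w1b.png

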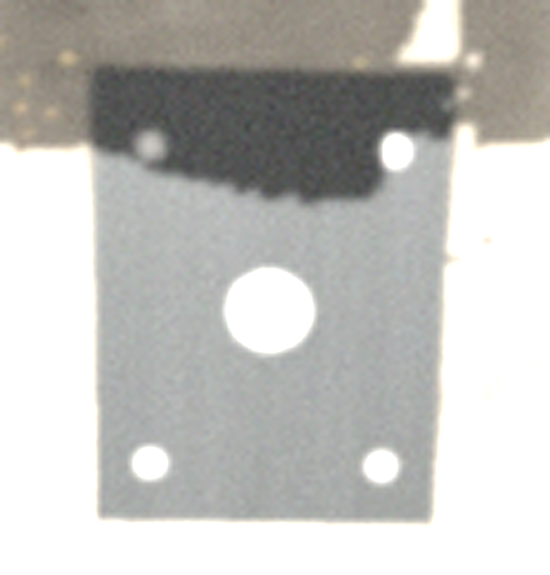

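```bash
cat > m.py <<'E'
from h import *
def fit(model,meas):
    m=np.array(model,float);w=np.array(meas,float)
    mc,wc=m.mean(0),w.mean(0);H=(m-mc).T@(w-wc)
    a=np.arctan2(H[0,1]-H[1,0],H[0,0]+H[1,1]);R=np.array([[np.cos(a),-np.sin(a)],[np.sin(a),np.cos(a)]])
    t=wc-R@mc; res=w-(m@R.T+t); return np.degrees(a),t,res
E
python3 - <<'E'
from m import *
pp=tuple(np.load('w1.npy',allow_pickle=True))
b=np.array([(88,179),(727,164),(722,332),(102,347)])/4.4+[225,0]-.4
p=np.array([(94,70),(455,74),(432,520),(99,517)])/5+[265,155]-.4
B=back('wrist',b,.025,pp)[:,:2]*1000;Q=back('wrist',p,.010,pp)[:,:2]*1000
print(fit([(20,78),(20,-78),(-20,-78),(-20,78)],B))
print(fit([(60,45),(60,-45),(-60,-45),(-60,45)],Q))
fa,ft,_=fit([(20,78),(20,-78),(-20,-78),(-20,78)],B);pa,pt,_=fit([(60,45),(60,-45),(-60,-45),(-60,45)],Q)
t=np.radians(fa);R=np.array([[np.cos(t),-np.sin(t)],[np.sin(t),np.cos(t)]])
print('rel',R.T@(pt-ft),pa-fa)
s=np.array([(155,18),(652,8)])/4.4+[225,0]-.4
print((back('wrist',s,.02,pp)[:,:2]*1000-ft)@R)
k=np.array([(412,242)])/4.4+[225,0]-.4;print((back('wrist',k,.046,pp)[:,:2]*1000-ft)@R)
f=np.array([(160,462),(672,448)])/4.4+[225,0]-.4;print((back('wrist',f,.014,pp)[:,:2]*1000-ft)@R)
E
```

```text
(np.float64(87.33777012016428), array([551.81657611,  69.05692466]), array([[ 1.53571396, -1.27481194],
       [-1.62072696, -1.05346739],
       [-1.61141498,  1.20971693],
       [ 1.69642799,  1.11856239]]))
(np.float64(84.69218161974418), array([ 539.07691459, -111.90500665]), array([[ 1.22292507, -1.31779496],
       [-1.17727807, -0.56762294],
       [-1.39571992,  1.10108211],
       [ 1.35007292,  0.78433578]]))
rel [-181.3583524     4.32059931] -2.6455885004201036
[[ 53.86989606  58.5665187 ]
 [ 53.74306448 -58.6623108 ]]
[[ 0.22492747 -0.12859008]]
[[-45.97502678  65.95974969]
 [-45.77891228 -66.46604105]]
```

Rough checks agree: the stop measures x=54 (55 given), cheeks y=±66, knob at 0. The plate sits at x=-181, y=+4.3 mm in the fixture frame, turned -2.6°. Next: close the fingers to 50 mm, go behind the plate and descend.

>>> apply_moves:
  grip: 50
  steps:
    - {"x":-2,"y":-40,"z":0,"spin":-0.01}
    - {"x":-2,"y":-40,"z":0,"spin":-0.01}
    - {"x":-2,"y":-40,"z":0,"spin":0}
    - {"x":-1,"y":-28,"z":-10,"spin":0}
    - {"x":0,"y":0,"z":-40,"spin":0}
    - {"x":0,"y":0,"z":-40,"spin":0}
    - {"x":0,"y":0,"z":-40,"spin":0}
    - {"x":0,"y":0,"z":-40,"spin":0}
    - {"x":0,"y":0,"z":-20,"spin":0}
    - {"x":0,"y":0,"z":0,"spin":0}

```text
time_s: 3.8
position: [0.5372, -0.1951, 0.0633]
tcp_rot: [[0.997, 0.031, 0.068], [-0.068, -0.006, 0.998], [0.031, -1.0, -0.004]]
force: [-0.5, -0.4, -0.1]
opening: 0.58
```

```bash
python3 - <<'E'
from m import *
pp=P('wrist');im=imaging.capture('wrist');save('w2',im);s=read_state();print(s['position'],s['tcp_rot'],s['time_s'],s['opening'])
np.save('w2.npy',np.array(pp,dtype=object),allow_pickle=True)
E
```

```text
[ 0.53771677 -0.19531664  0.06445284] [[ 0.99716789  0.03202908  0.06804652]
 [-0.06785403 -0.00706016  0.99767028]
 [ 0.03243488 -0.999462   -0.00486686]] 3.85 0.5748790315026334
```

View pics/w2.png

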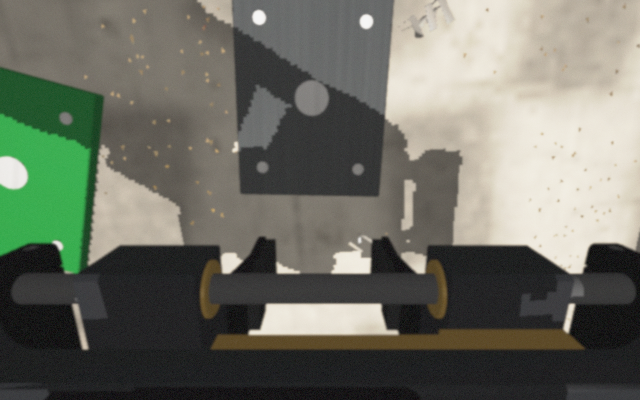

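```bash
python3 - <<'E'
from m import *
pp=tuple(np.load('w2.npy',allow_pickle=True))
X=back('wrist',[(240,194.5),(379.5,195.5)],.01,pp)*1000;print(X, X.mean(0), np.degrees(np.arctan2(*(X[0]-X[1])[[1,0]]))-90)
s=read_state();T=s['tcp_rot'];p=s['position']
# fingertip proj
for z in (-.0095,.0095):
  for x in (-.04,-.025,0,.025,.04): print(proj('wrist',p+T@[x,.008,z],pp).round(0),end=' ')
E
```

```text
[[ 488.56514432 -169.3431979    10.        ]
 [ 577.78330533 -176.78081812   10.        ]] [ 533.17422482 -173.06200801   10.        ] 85.23458947696093
[[247. 274.]] [[275. 274.]] [[322. 274.]] [[369. 274.]] [[397. 274.]] [[245. 240.]] [[274. 240.]] [[322. 241.]] [[370. 241.]] [[399. 241.]]
```

>>> apply_moves:
  steps:
    - {"x":-3,"y":0,"z":-20,"spin":-0.01}
    - {"x":-3,"y":0,"z":-15,"spin":-0.01}
    - {"x":0,"y":0,"z":-9,"spin":0}
    - {"x":0,"y":0,"z":-4,"spin":0}
    - {"x":0,"y":0,"z":0,"spin":0}

```text
time_s: 4.35
position: [0.538, -0.1944, 0.0228]
tcp_rot: [[0.996, 0.045, 0.082], [-0.082, -0.015, 0.997], [0.046, -0.999, -0.011]]
force: [0.1, -0.2, -0.6]
opening: 0.573
```

>>> apply_moves:
  steps:
    - {"x":-6,"y":0,"z":-6,"spin":0}
    - {"x":-4,"y":0,"z":-5,"spin":0}

```text
time_s: 4.55
position: [0.5298, -0.1952, 0.0136]
tcp_rot: [[0.995, 0.05, 0.081], [-0.08, -0.018, 0.997], [0.051, -0.999, -0.014]]
force: [-0.5, 0.7, -0.3]
opening: 0.573
```

>>> apply_moves:
  steps:
    - {"x":1,"y":6,"z":-1,"spin":0}
    - {"x":1,"y":6,"z":0,"spin":0}
    - {"x":1,"y":8,"z":0,"spin":0}
    - {"x":1,"y":8,"z":0,"spin":0}

```text
time_s: 4.95
position: [0.5336, -0.1673, 0.0124]
tcp_rot: [[0.995, 0.05, 0.083], [-0.083, -0.019, 0.996], [0.052, -0.999, -0.015]]
force: [0.4, -1.7, -1.3]
opening: 0.577
```

```bash
python3 - <<'E'
from m import *
pp=P('wrist');im=imaging.capture('wrist');save('w3',im);s=read_state();print(s['position'],s['force'],s['time_s'])
save('t3',cv2.resize(imaging.capture('top')[165:255,240:400],None,fx=5,fy=5,interpolation=2))
np.save('w3.npy',np.array(pp,dtype=object),allow_pickle=True)
E
```

```text
[ 0.53351538 -0.16581381  0.01240295] [ 0.64318754 -0.88239248  0.54539671] 5.0
```

View pics/w3.png

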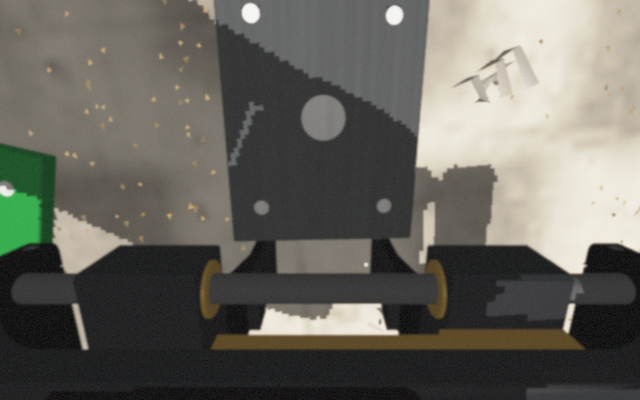

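View pics/t3.png

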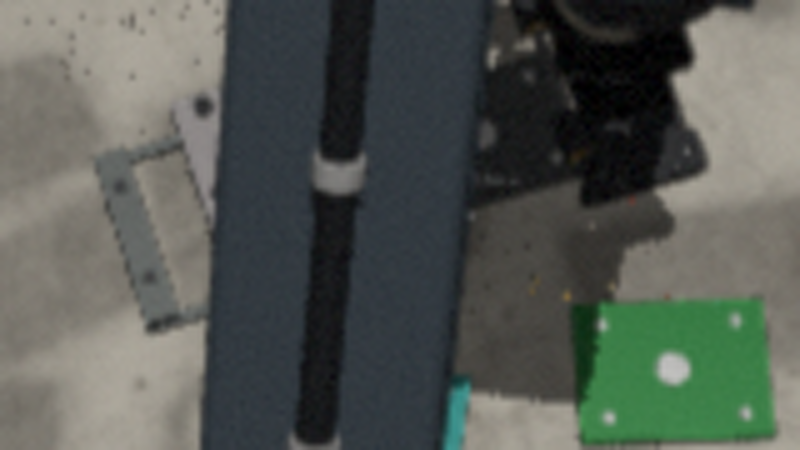

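>>> apply_moves:
  steps:
    - {"x":0.8,"y":10,"z":0,"spin":0}
    - {"x":0.8,"y":10,"z":0,"spin":0}
    - {"x":0.8,"y":10,"z":0,"spin":0}
    - {"x":0.8,"y":10,"z":0,"spin":0}
    - {"x":0.8,"y":10,"z":0,"spin":0}
    - {"x":0.8,"y":8,"z":0,"spin":0}
    - {"x":0.5,"y":5,"z":0,"spin":0}

```text
time_s: 5.75
position: [0.5395, -0.098, 0.0126]
tcp_rot: [[0.995, 0.051, 0.081], [-0.08, -0.019, 0.997], [0.052, -0.999, -0.015]]
force: [0.4, -2.2, -1.4]
opening: 0.576
```

```bash
python3 - <<'E'
from m import *
pp=P('wrist');im=imaging.capture('wrist');save('w4',im);s=read_state();print(s['position'],s['force'],s['time_s'])
np.save('w4.npy',np.array(pp,dtype=object),allow_pickle=True)
E
```

```text
[ 0.53934449 -0.09721464  0.01260422] [ 0.06336362  0.74998908 -0.9638674 ] 5.8
```

View pics/w4.png

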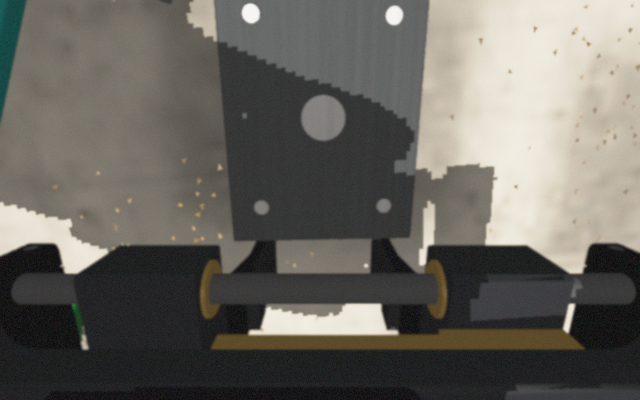

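>>> apply_moves:
  steps:
    - {"x":1.4,"y":8,"z":0,"spin":0.01}
    - {"x":1.4,"y":10,"z":0,"spin":0.01}
    - {"x":1.4,"y":10,"z":0,"spin":0.01}
    - {"x":1.4,"y":8,"z":0,"spin":0.01}
    - {"x":0.4,"y":5,"z":0,"spin":0}

```text
time_s: 6.3
position: [0.546, -0.0536, 0.0126]
tcp_rot: [[0.998, 0.051, 0.038], [-0.037, -0.017, 0.999], [0.052, -0.999, -0.015]]
force: [0.6, -1.4, 0.3]
opening: 0.575
```

```bash
python3 - <<'E'
from m import *
pp=P('wrist');im=imaging.capture('wrist');save('w5',im);s=read_state();print(s['position'],s['force'],s['time_s'])
np.save('w5.npy',np.array(pp,dtype=object),allow_pickle=True)
save('s5',cv2.resize(imaging.capture('scene')[150:260,240:420],None,fx=4.4,fy=4.4,interpolation=2))
E
```

```text
[ 0.54572688 -0.05289432  0.01261523] [ 0.4780142   0.69216232 -0.1879756 ] 6.35
```

View pics/w5.png

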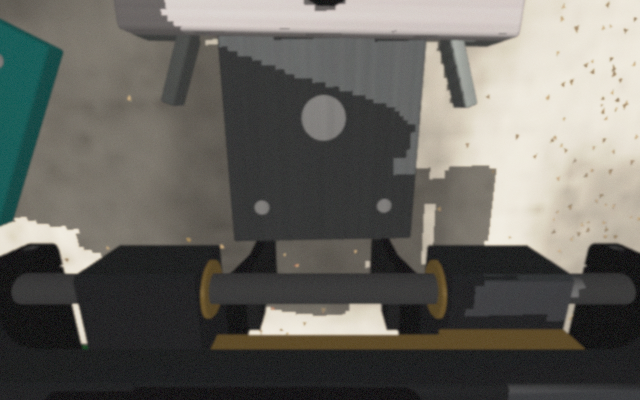

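View pics/s5.png

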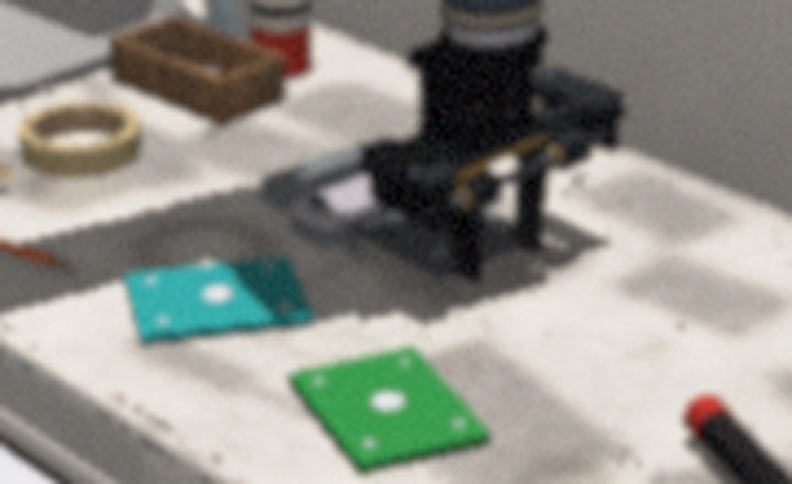

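>>> apply_moves:
  steps:
    - {"x":0.4,"y":8,"z":0,"spin":0}
    - {"x":0.4,"y":8,"z":0,"spin":0}
    - {"x":0.4,"y":8,"z":0,"spin":0}
    - {"x":0.4,"y":7,"z":0,"spin":0}
    - {"x":0.2,"y":4,"z":0,"spin":0}
    - {"x":0.2,"y":3,"z":0,"spin":0}

```text
time_s: 7.0
position: [0.5478, -0.013, 0.0126]
tcp_rot: [[0.998, 0.051, 0.039], [-0.038, -0.017, 0.999], [0.051, -0.999, -0.015]]
force: [0.2, -2.3, -0.6]
opening: 0.576
```

```bash
python3 - <<'E'
from m import *
pp=P('wrist');im=imaging.capture('wrist');save('w6',im);s=read_state();print(s['position'],s['force'],s['time_s'])
E
```

```text
[ 0.54778944 -0.01259813  0.01265643] [ 0.79116756 -0.24905258 -0.20623272] 7.05
```

View pics/w6.png

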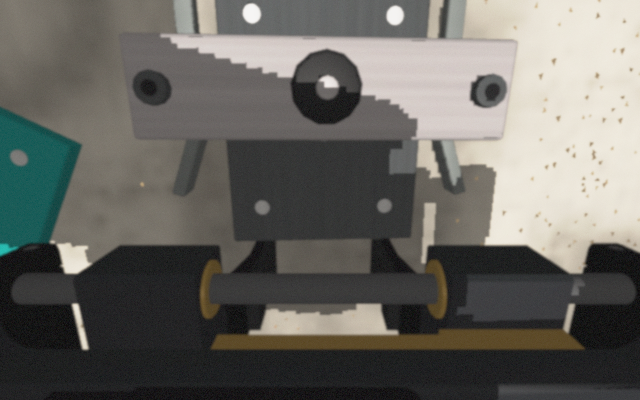

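The plate is aligned and centred under the bar, at about (322,190), with roughly 7 mm to go. I'll push slowly and watch the force.

>>> apply_moves:
  steps:
    - {"x":0.1,"y":2,"z":0,"spin":0}
    - {"x":0.1,"y":2,"z":0,"spin":0}
    - {"x":0.1,"y":2,"z":0,"spin":0}

```text
time_s: 7.35
position: [0.5481, -0.0066, 0.0127]
tcp_rot: [[0.998, 0.051, 0.039], [-0.038, -0.017, 0.999], [0.051, -0.999, -0.015]]
force: [-1.7, -5.5, -0.9]
opening: 0.572
```

>>> apply_moves:
  steps:
    - {"x":0,"y":2,"z":0,"spin":0}
    - {"x":0,"y":2,"z":0,"spin":0}

```text
time_s: 7.55
position: [0.5478, -0.0061, 0.0127]
tcp_rot: [[0.998, 0.05, 0.036], [-0.035, -0.022, 0.999], [0.05, -0.999, -0.02]]
force: [-1.5, -12.9, -0.1]
opening: 0.575
```

>>> apply_moves:
  steps:
    - {"x":0,"y":3,"z":0,"spin":0}
    - {"x":0,"y":3,"z":0,"spin":0}

```text
time_s: 7.75
position: [0.5477, -0.0059, 0.0128]
tcp_rot: [[0.998, 0.049, 0.034], [-0.033, -0.029, 0.999], [0.05, -0.998, -0.027]]
force: [-2.1, -16.2, -0.4]
opening: 0.575
```

```bash
python3 - <<'E'
from m import *
s=read_state();print(s['position'],s['force'],s['moment'],s['time_s'])
E
```

```text
[ 0.54772506 -0.00591931  0.01277763] [ -2.1425542  -16.19299749  -0.40136925] [-2.87989905  0.47343988 -0.39597521] 7.75
```

Firm against the stop: 16 N and no more travel. I'll back straight off and look.

>>> apply_moves:
  steps:
    - {"x":0,"y":-6,"z":0,"spin":0}
    - {"x":0,"y":-15,"z":0,"spin":0}
    - {"x":0,"y":-20,"z":0,"spin":0}
    - {"x":0,"y":-15,"z":30,"spin":0}
    - {"x":0,"y":0,"z":45,"spin":0}
    - {"x":0,"y":0,"z":45,"spin":0}
    - {"x":0,"y":0,"z":45,"spin":0}
    - {"x":0,"y":0,"z":20,"spin":0}
    - {"x":0,"y":0,"z":0,"spin":0}

```text
time_s: 8.65
position: [0.5443, -0.0616, 0.2027]
tcp_rot: [[0.998, 0.043, 0.04], [-0.04, -0.02, 0.999], [0.044, -0.999, -0.019]]
force: [0.3, 0.4, -0.5]
opening: 0.572
```

```bash
python3 - <<'E'
from m import *
pp=P('wrist');im=imaging.capture('wrist');save('w7',im);s=read_state();print(s['position'],s['force'],s['time_s'])
np.save('w7.npy',np.array(pp,dtype=object),allow_pickle=True)
E
```

```text
[ 0.54366954 -0.06138779  0.2014173 ] [ 0.22569647 -0.46446771 -0.24182201] 8.7
```

View pics/w7.png

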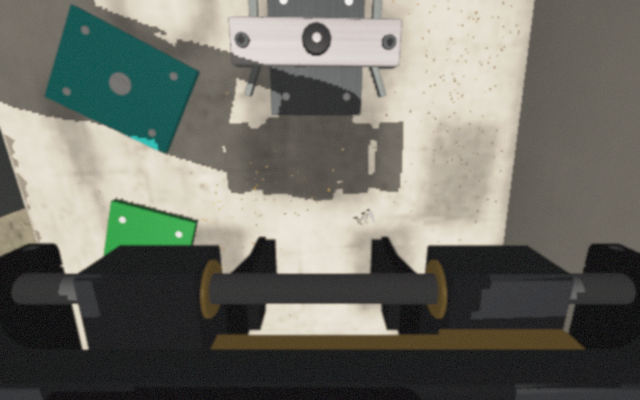

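>>> apply_moves:
  steps:
    - {"x":0,"y":25,"z":5,"spin":0}
    - {"x":0,"y":25,"z":5,"spin":0}
    - {"x":0,"y":10,"z":0,"spin":0}
    - {"x":0,"y":0,"z":0,"spin":0}
    - {"x":0,"y":0,"z":0,"spin":0}

```text
time_s: 9.2
position: [0.5389, 0.0011, 0.2034]
tcp_rot: [[0.999, 0.027, 0.041], [-0.041, -0.016, 0.999], [0.027, -1.0, -0.015]]
force: [-0.5, 0.2, -0.5]
opening: 0.577
```

```bash
python3 - <<'E'
from m import *
pp=P('wrist');im=imaging.capture('wrist');save('w8',im);s=read_state();print(s['position'],s['force'],s['time_s'])
np.save('w8.npy',np.array(pp,dtype=object),allow_pickle=True)
a=cv2.convertScaleAbs(im[0:190,220:420],alpha=1.4);save('w8c',cv2.resize(a,None,fx=3.15,fy=3.15,interpolation=2)) 
E
```

```text
[0.53869352 0.00092297 0.20327701] [ 0.12268    -0.29628632 -0.21247217] 9.25
```

View pics/w8c.png

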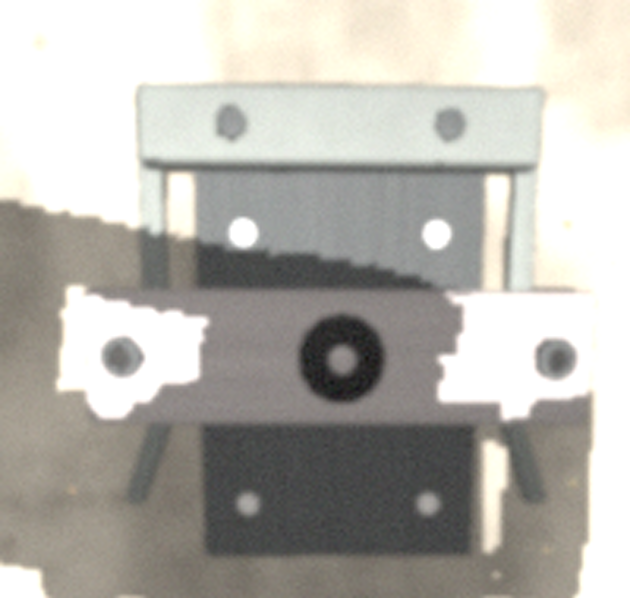

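```bash
python3 - <<'E'
from m import *
pp=tuple(np.load('w8.npy',allow_pickle=True))
g=lambda l:np.array(l)/3.15+[220,0]-.35
rear=back('wrist',g([(207,553),(470,552)]),.01,pp)*1000
spot=back('wrist',g([(243,233),(436,234),(427,503),(248,503)]),.01,pp)*1000
st=back('wrist',g([(140,161),(540,163)]),.02,pp)*1000
an=lambda v:np.degrees(np.arctan2(v[1],v[0]))
print(an(rear[1]-rear[0]),an(st[1]-st[0]),an(spot[1]-spot[0]),an(spot[2]-spot[3]),an(spot[0]-spot[3])-90,an(spot[1]-spot[2])-90)
n=st[1]-st[0];n=n[:2]/np.linalg.norm(n[:2])
for r in rear: d=(st[0]-r)[:2]; print('rear-stop',abs(n[0]*d[1]-n[1]*d[0]))
m=spot.mean(0);print('lat',(m-st.mean(0))[:2]@n, m)
imaging.capture('top')
for nme in ['torch','masking_tape','wood_box']:
    r=spotter.cut_out(nme,'top')
    for q in r[:1]: print(nme,q['rect'],q['score'])
E
```

```text
-2.4157498230804713 -2.3464025525063485 -2.453987731903504 -2.560487338737834 -2.472651784671015 -2.6370035300953845
rear-stop 119.27067067346215
rear-stop 119.37801630948505
lat -0.042823547665258616 [552.04812639  64.39849466  10.        ]
torch [398.6, 180.8, 49.2, 10.1] 0.79
masking_tape [205.5, 246.6, 28.4, 32.5] 0.51
wood_box [174.5, 205.3, 41.9, 37.7] 0.55
```

```bash
python3 - <<'E'
from h import *
s=read_state();print(s['position'],s['qvel'].round(2),s['force'],s['time_s']);print(job.hand_in())
E
```

```text
[5.39656746e-01 3.79163736e-04 2.04551169e-01] [ 0.18 -0.31 -0.05 -0.02  0.06  0.05] [0.17611508 0.6654391  0.20399359] 9.45
the job is handed in; nothing more can be done
None
```

The dark aluminium plate is in the fixture, pushed flat under the bar with its leading short edge against the end stop. I pushed it with the two fingers set 50 mm apart, brought it into line on the way in, and seated it at about 16 N. I then backed off and raised the arm about 0.2 m above the bench. The job was handed in at 9.45 s.

- **Seating:** the last wrist picture puts the plate's rear edge 119.3 mm from the stop face, against the plate's 120 mm length. It is square to the stop within about 0.2° and centred to within 0.1 mm.
- **Other objects:** in the top view the torch still has the same outline. The tape and box outlines came back less complete, with low scores of about 0.5, because the arm and its shadow changed the view. The arm never worked near either of them.
- **Disagreements:** the first top-camera estimate of the fixture was about 7 mm and 2° off the wrist camera's, so I used the wrist camera. The tool also leaned up to about 3° during the work, which did not affect the pushing.

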